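# Fit the centre spacer and offer up the controller cover for its screws

## Task

Slip the orange spacer over the upright pin in the middle of the open controller carrier so that it stands down on the circuit board, and let it go. Then pick up the white cover plate by its blue handle and hold it level about a centimetre clear above the four brass pillars, with its four holes lined up so that each threaded hole shows fully through its hole, ready for a colleague to start the screws. Finish while still holding the cover there, touching neither pillars nor spacer; leave the other things on the desk where they are.

Things in the scene. Friction and masses are not known exactly. Their poses are not given: they have to be found in the camera images.
- spacer_mid (a point): Centre of the spacer, half-way up on its axis (24.5 mm above its underside). The spacer is an orange plastic sleeve, outer diameter 26, bore 14 right through, 49 high, standing loose and upright on the desk, 60 g. Spacer and cover lie on opposite sides (left, right) of the carrier; which is where varies.
- pin_foot (a point): Foot of the carrier's upright steel pin, on top of the circuit board, 10 mm above the desk. Pin: diameter 9, 28 high above the board, the last 3 tapered. Between pin and pillars there is room for fingers that open along the carrier's x or y. The seated spacer ends 1 below the pillar tops.
- thread_a (a point): Centre of the threaded hole (4 mm in diameter) in the top face of the pillar at carrier x = +38, y = +54; point lies level with the pillar's top. Axes as the carrier's.
- thread_b (a point): The same on the diagonally opposite pillar, carrier x = -38, y = -54.
- cover_grip (a point): Centre of the cover's blue bow handle bar, 37 mm above the plate's underside, over the plate's middle. Bar: 14 wide (x), 76 long (y), 14 high, on two 12 mm legs at y = +-31, with 26 clear between bar and plate. Pinch it across its 14 width. Axes: cover's x, y (long side), z up.
- hole_a (a point): Centre of the cover's hole at cover x = +38, y = +54, at the level of the plate's underside. Axes as the cover's.
- hole_b (a point): Centre of the diagonally opposite hole, cover x = -38, y = -54, at the level of the underside.
- spacer: The same spacer as spacer_mid; origin at the centre of its underside.
- cover: White plate 100 (x) x 132 (y) x 4 mm lying loose on the desk, turned up to 0.6 rad either way, 200 g. Four through holes of diameter 12 at x = +-38, y = +-54. Origin at the centre of its underside. Turned by a half turn about z it fits just as well.
- carrier: Aluminium tray 104 (x) x 136 (y) x 8 mm with a green board (top 10 above the desk, parts on it up to 2.5 high), fixed to the desk, level, turned up to 0.5 rad. Four brass pillars, diameter 12, tops 60 above the desk, at x = +-38, y = +-54; pin in the middle. Origin at the centre of its underside; x, y (long side), z up.
- screwdriver: Red-handled screwdriver, 27x192x23, lying near the front edge of the desk (sizes in mm). Origin at the centre of its underside. A bystander: leave it alone.
- masking_tape: Roll of beige masking tape, diameter 104, 25 high, lying flat at the back left (sizes in mm). Origin at the centre of its underside. A bystander: leave it alone.
- stapler: Desk stapler with blue arm, 30x136x49, at the back left (sizes in mm). Origin at the centre of its underside. A bystander: leave it alone.
- eyelet_tin: Flat red-brown tin, 62x95x22, at the back right (sizes in mm). Origin at the centre of its underside. A bystander: leave it alone.
- glue_stick: Standing glue stick with green cap, diameter 26, 90 high, at the back right (sizes in mm). Origin at the centre of its underside. A bystander: leave it alone.
Things that resemble listed ones, but are neither listed nor needed, are in the scene too. Of the things that look like the spacer, take the one that is nearest to the robot's base at the start.

How it is judged:
On the way:
1. the spacer stands on the board over the pin, let go (horizontal distance between spacer_mid and pin_foot below 0.004 m and z of spacer_mid in the frame of pin_foot between 0.0215 and 0.0275 m and angle between spacer_mid's own z axis and vertical below 0.1 rad and contact force between spacer and the fingers below 0.1 N), for 0.2 s.
At the end, for the whole second after the job is handed in: Fingers hold the cover still, level within 0.1 rad, 3 to 20 mm above the pillar tops, opposite corner holes within 4 mm of the threads (either way round), touching neither carrier nor spacer; spacer upright on the board, within 4 mm of the pin axis, 3 mm up at most, released (all of step 1 and ((horizontal distance between hole_a and thread_a below 0.004 m and horizontal distance between hole_b and thread_b below 0.004 m) or (horizontal distance between hole_a and thread_b below 0.004 m and horizontal distance between hole_b and thread_a below 0.004 m)) and z of hole_a in the frame of thread_a between 0.003 and 0.02 m and z of hole_b in the frame of thread_a between 0.003 and 0.02 m and angle between cover_grip's own z axis and vertical below 0.1 rad and contact force between cover and the fingers above 1 N and contact force between cover and carrier below 0.1 N and contact force between cover and spacer below 0.1 N and linear speed of cover below 0.02 m/s); the arm keeps its last pose, push and grip.
It fails at once if a bystander (screwdriver, tape, stapler, tin, glue stick) is moved more than 3 cm (distance of any of screwdriver, masking_tape, stapler, eyelet_tin, glue_stick from where it was at the start of the episode above 0.03 m).
It also fails if it takes over 53 s, if anything falls off the work surface, if the arm or the gripper's body presses on something with over 40 N, if the wrist force passes 120 N, or if a joint passes its speed limit or range.

## Robot

A 6-joint arm with a two-finger parallel gripper is mounted at the origin on a cart in front of the work surface, level with it; the furniture and walls round the work are solid. World frame = base frame: x ahead of the robot, y to its left, z up, the work surface at z = 0. Lengths are in m, angles in rad, forces in N, time in s.
With the tool pointing down it reaches from about 0.375 to 0.9 m from the base axis. Payload 3.1 kg.
Tool frame: the origin (TCP) lies on the centre line of the jaws, within the pads' length; the fingertips stand robot.tip_reach ahead of it and the grasp point (between the pads) is the TCP (robot.tip_reach is the distance from the TCP to the fingertips, in m); z points along the fingers, y is the direction in which the jaws open and shut (so a half turn about z gives the same grasp; the last joint's range is limited). The gripper opens to 87 mm and grips with 3 to 60 N. Pads are 19 mm wide; open, the fingers measure 117 mm over their backs; the gripper's body (75 mm by 190 mm) begins 51 mm behind the grasp point.
Start: joints at [1.067, 0.527, 1.433, -0, 1.181, -0.178], TCP at [0.199, 0.592, 0.242] pointing down, gripper open.
Joint ranges: [-3.08, 3.08], [-0.75, 2.2], [0.22, 2.44], [-1.43, 4.57], [0, 2.65], [-2.85, 2.85]. Speed limits (rad/s): [2.79, 2.79, 3.14, 3.14, 3.14, 3.14].

## Interface

Orientations are given as a unit quaternion [x, y, z, w].
In Python, from rig import telemetry, viewer, robot gives the robot as it stands. The module is installed in compiled form; this text tells all that it offers.
- The arm moves only by the tool step_arm, never from a script. Its argument "targets" is a list of rows, each an object of numbers: "dx", "dy", "dz": the shift along the tool's x, y, z in m; "rx", "ry", "rz": the turn, a rotation vector about the tool's x, y, z in degrees. In form: [{"dx": .., "dy": .., "dz": .., "rx": .., "ry": .., "rz": ..}, ...]. A call has exactly 5 rows; each row is the pose to reach, as a shift and turn from the pose measured when the call began, along the tool's axes at that moment; what a row does not reach only later rows make up. A row lasts 1/8 s, in which the tool goes at most 62.5 mm and 10.7 degrees, less where a joint would pass 70% of its speed; a pose out of reach is approached as far as the arm can. A call with a gripper value outside its range is refused whole. "gripper" is the opening, from 0 (shut) to 1 (fully open), set as the call begins (left out, the last holds). The fingers move at their own pace and stop on an object; "force" is the grip in N (left out, the last holds). Time passes only in rows, so rows that repeat a pose let the fingers close, or fill a call up. It gives the time, the measured TCP pose, the force and the opening at its end, in the units of the state.
- telemetry.get_obs(): the state, without advancing time (a new reading comes with each control period).
- viewer.camera(name): name is "scene" or "top"; returns a dict with "img" (480x640x3 uint8, blue, green, red), "depth" (480x640 float32, m along the optical axis (not along the pixel's ray), 0 where there is no reading), "K" (3x3 intrinsics, pixels), "k1" (the pictures are not rectified: a ray, as slopes to the right and down, at radius r is drawn at 1 + k1 r^2 times it, then the intrinsics apply), "R" (3x3) and "t" (3): a world point X has camera coordinates R X + t. Camera axes: x right, y down, z forward; pixel columns grow to the right and rows downward; lengths in m; the calibration is good to about 2 mm. A picture is of the moment at which its call begins.
- robot.hand_in(): hands the job in, once; it reports no verdict.
The state is a dict: "time": time; "q": joint angles; "joint_velocities": joint speeds; "joint_torque": joint torques, N m; "position": TCP position; "tool_rot": TCP orientation; "ft_force": force on the tool from outside, world axes, zero at the start; "moment": the same for the moment, N m; "grip_width": finger opening in m.
Only numpy, scipy, OpenCV 4.12 (cv2) and the standard library are available. Lean on these libraries where they do the work, as an engineer would, in place of code of your own. Each camera call takes 0.05 s, during which the arm holds its last target.

## Working session

There is one attempt and no reset: what is moved stays moved. The work goes in short steps, Python scripts to look and compute and a tool call to move; the robot and the scene stay as the last step left them, time stands still between calls to the robot, and variables do not carry over. Pictures are saved under pics/ and viewed, and the job is handed in when it is done.

Besides the shell and the picture viewer there is one more tool, called after "Call:" as name([rows], argument=value, ...), one row to a line, values as JSON. step_arm: Moves the arm, as the interface text tells. Its arguments: {"type":"object","properties":{"targets":{"type":"array"},"gripper":{"type":"number"},"force":{"type":"number"}},"required":["targets"]}

```bash
mkdir -p pics; ls; python3 - <<'E'
from rig import telemetry, viewer, robot
import cv2,numpy as np
o=telemetry.get_obs()
for k,v in o.items(): print(k,np.round(v,4))
print(robot.tip_reach)
for n in("scene","top"):
    c=viewer.camera(n); cv2.imwrite(f"pics/{n}0.png",c["img"]); np.savez(f"{n}0.npz",**c)
    print(n,c["K"],c["k1"],c["R"],c["t"])
E
```

```text
pics
time 0.0
q [ 1.0675  0.5284  1.4339 -0.      1.1813 -0.1785]
joint_velocities [ 0.0002  0.0001 -0.0002 -0.0017 -0.0001 -0.001 ]
joint_torque [-1.20000e-03 -4.40039e+01 -1.76591e+01  6.32000e-02  5.84000e-02
 -2.00000e-04]
position [0.1991 0.5917 0.2406]
tool_rot [ 1.617e-01  9.868e-01 -1.000e-03 -3.000e-04]
ft_force [-0.0311 -0.3714  0.2   ]
moment [-0.      0.0481  0.0245]
grip_width 0.0871
0.019
scene [[518.73320813   0.         318.58758691]
 [  0.         518.73320813 238.61623864]
 [  0.           0.           1.        ]] -0.05251074618144912 [[ 0.84174563 -0.53985476  0.00459778]
 [-0.3803452  -0.59903817 -0.70462103]
 [ 0.38314726  0.59136293 -0.70956893]] [-0.4911102   0.25698499  0.98193695]
top [[533.82058412   0.         310.85580515]
 [  0.         533.82058412 238.58795008]
 [  0.           0.           1.        ]] -0.16478669116642738 [[-0.00808456 -0.99953997 -0.02923155]
 [-0.98872824  0.01236077 -0.1492102 ]
 [ 0.14950288  0.02769576 -0.98837333]] [0.00617509 0.59787634 1.0677082 ]
```

View pics/scene0.png

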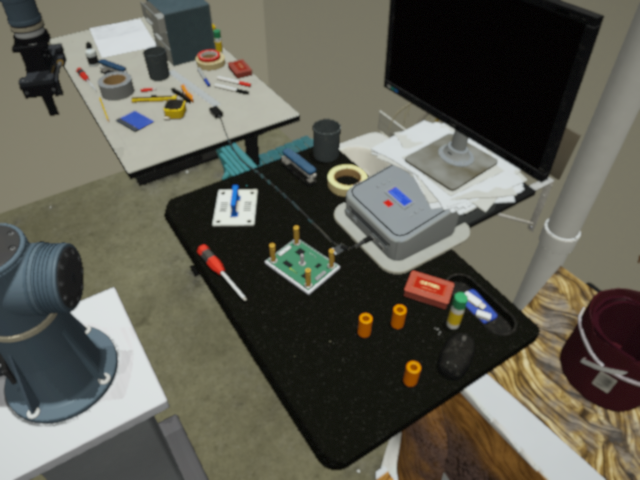

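View pics/top0.png

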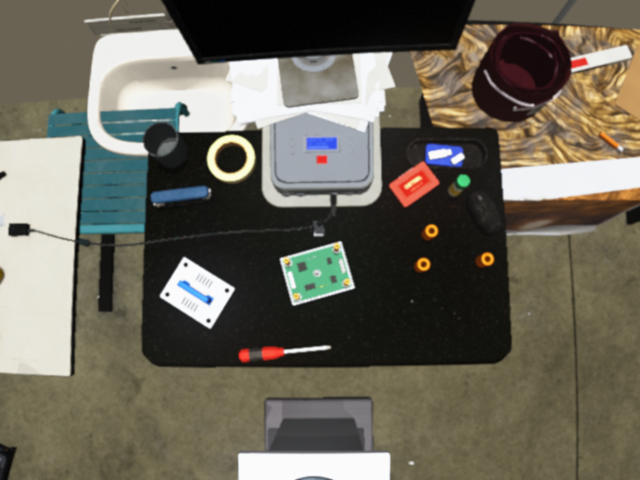

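The top view shows the cover at about (198,292), the carrier at (317,273), and three orange sleeves at (431,231), (423,264) and (487,260). The green-capped glue stick at (460,184) is not one of them. I'll enlarge crops and measure.

```bash
cat > h.py <<'E'
import numpy as np,cv2
def ray(c,uv):
    K=c["K"]; D=np.array([float(c["k1"]),0,0,0,0])
    p=cv2.undistortPoints(np.array(uv,float).reshape(-1,1,2),K,D).reshape(-1,2)
    d=np.c_[p,np.ones(len(p))]@c["R"]; o=-c["R"].T@c["t"]
    return o,d
def at_z(c,uv,z):
    o,d=ray(c,uv); s=(z-o[2])/d[:,2]; return o+d*s[:,None]
def proj(c,X):
    r,_=cv2.Rodrigues(c["R"]); D=np.array([float(c["k1"]),0,0,0,0])
    return cv2.projectPoints(np.array(X,float).reshape(-1,1,3),r,c["t"],c["K"],D)[0].reshape(-1,2)
def crop(c,x,y,w,h,s,name):
    cv2.imwrite(name,cv2.resize(c["img"][y:y+h,x:x+w],None,fx=s,fy=s,interpolation=cv2.INTER_CUBIC))
E
python3 - <<'E'
from h import *
t=dict(np.load("top0.npz"));s=dict(np.load("scene0.npz"))
crop(t,270,232,100,80,8,"pics/t_car.png");crop(t,150,250,100,84,7,"pics/t_cov.png");crop(t,405,215,100,65,8,"pics/t_sp.png")
crop(s,255,215,100,80,8,"pics/s_car.png");crop(s,200,170,70,70,8,"pics/s_cov.png");crop(s,345,290,90,110,5,"pics/s_sp.png")
print(at_z(t,[[431,231],[423,264],[487,260]],.049))
E
```

```text
[[ 0.61016367 -0.25081196  0.049     ]
 [ 0.54133047 -0.23132274  0.049     ]
 [ 0.54759944 -0.36678579  0.049     ]]
```

View pics/t_car.png

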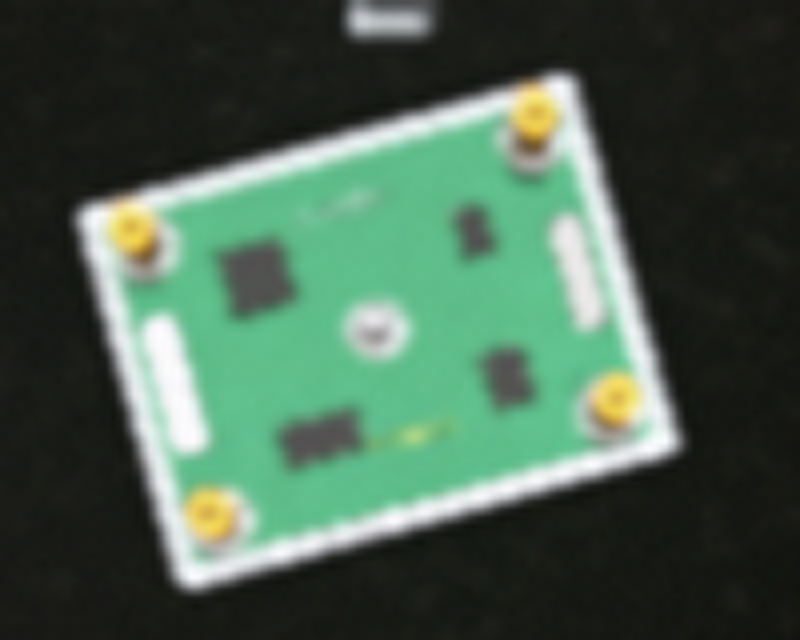

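View pics/t_cov.png

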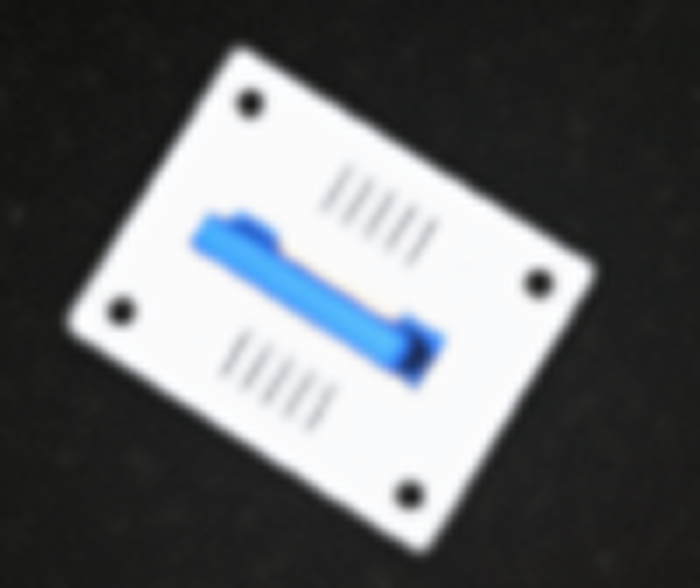

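View pics/t_sp.png

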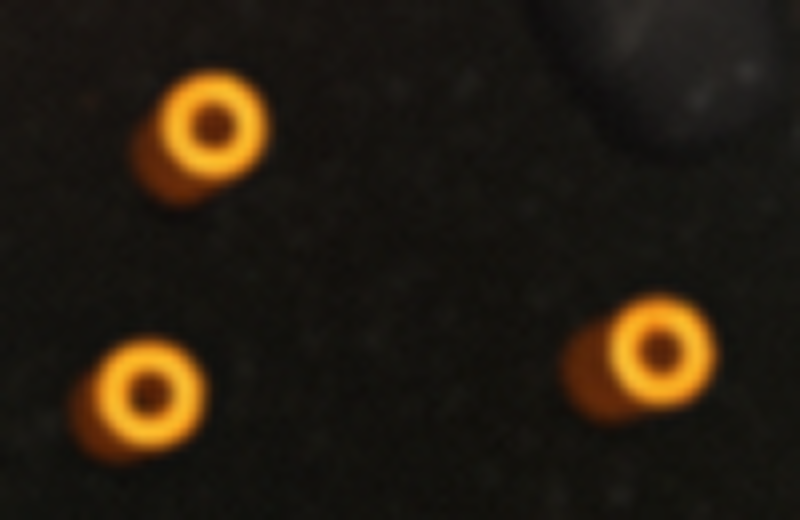

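View pics/s_car.png

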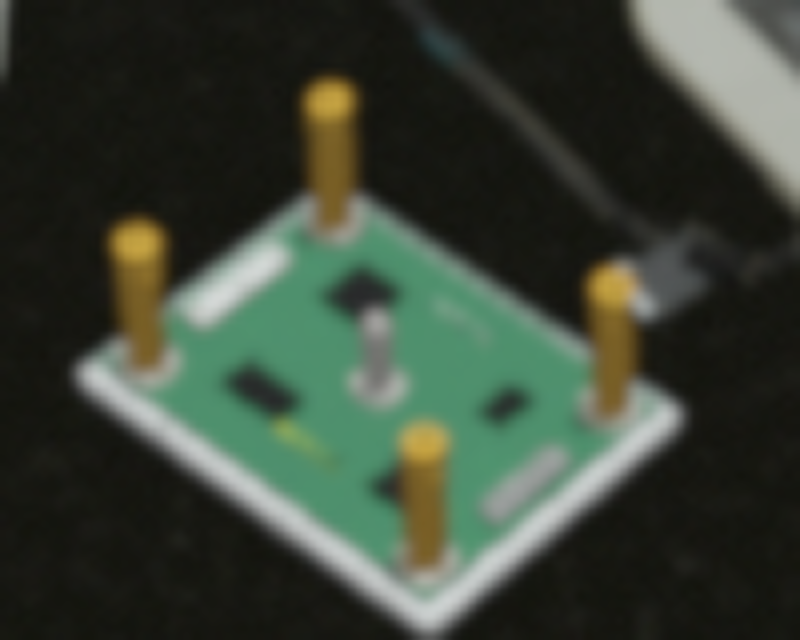

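View pics/s_cov.png

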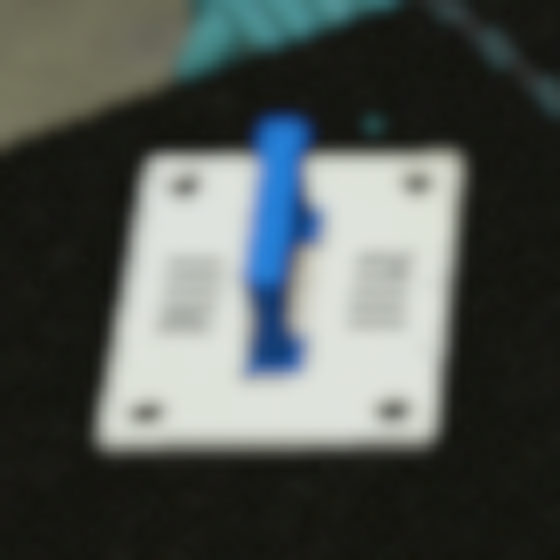

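View pics/s_sp.png

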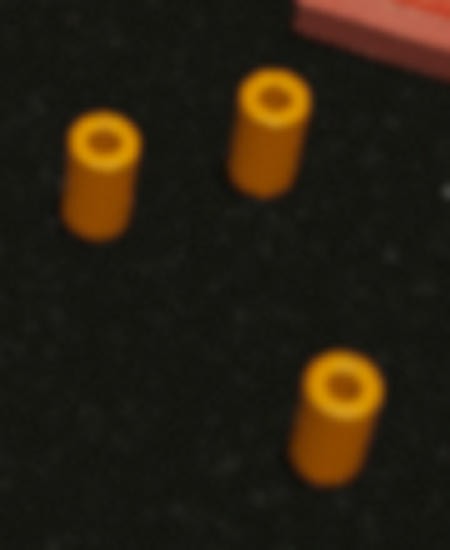

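```bash
cat > fit.py <<'E'
from h import *
from scipy.optimize import least_squares
def up(p,x0,y0,s): return (np.array(p,float)+.5)/s-.5+np.array([x0,y0])
def fit(obs,init,zoff=0):
    # obs: list of (cam, pix Nx2, local Nx3)
    def T(p,L):
        c,s=np.cos(p[2]),np.sin(p[2]); return np.c_[p[0]+c*L[:,0]-s*L[:,1],p[1]+s*L[:,0]+c*L[:,1],L[:,2]]
    f=lambda p:np.concatenate([(proj(c,T(p,np.array(L,float)))-px).ravel() for c,px,L in obs])
    r=least_squares(f,init,loss="soft_l1"); return r.x,r.fun.reshape(-1,2)
E
python3 - <<'E'
from fit import *
t=dict(np.load("top0.npz"));s=dict(np.load("scene0.npz"))
# carrier: top view up=+world x, left=+y.
P=lambda z:[[.038,-.054,z],[.038,.054,z],[-.038,-.054,z],[-.038,.054,z]]
C=[[.052,-.068,.008],[.052,.068,.008],[-.052,-.068,.008],[-.052,.068,.008]]
a=up([[533,118],[132,230],[615,398],[212,516]],270,232,8)
b=up([[575,75],[80,212],[683,448],[185,590]],270,232,8)
d=up([[612,287],[330,103],[425,442],[137,244]],255,215,8)
pin=up([[376,330]],270,232,8)
print("pin",at_z(t,pin,.012), at_z(s,up([[378,385]],255,215,8),.010))
for o in([(t,a,P(.06))],[(t,b,C)],[(s,d,P(.06))],[(t,a,P(.06)),(t,b,C),(s,d,P(.06))]):
    x,r=fit(o,[.52,0,.2]); print("car",x.round(4),np.abs(r).max().round(2))
e=up([[250,104],[538,283],[121,312],[409,495]],150,250,7)
L=lambda z:[[.038,.054,z],[.038,-.054,z],[-.038,.054,z],[-.038,-.054,z]]
g=up([[185,184],[417,182],[146,411],[392,409]],200,170,8)
g=g[[0,1,2,3]]
for o in([(t,e,L(.004))],):
    x,r=fit(o,[.48,.2,-.5]); print("cov",x.round(4),np.abs(r).max().round(2))
print(at_z(s,g,.003),at_z(t,e,.003))
print("sp",at_z(t,up([[150,394]],405,215,8),.049),at_z(s,up([[104,141]],345,290,5),.049))
E
```

```text
pin [[ 0.52912242 -0.01059659  0.012     ]] [[ 0.53134462 -0.01093135  0.01      ]]
car [ 0.5289 -0.0107  0.2688] 0.44
car [ 0.5294 -0.0118  0.2646] 0.55
car [ 0.5307 -0.0119  0.2656] 0.3
car [ 0.5296 -0.0115  0.2665] 0.77
cov [ 0.4901  0.2497 -0.5485] 0.08
[[0.48836467 0.31652448 0.003     ]
 [0.55291901 0.27661075 0.003     ]
 [0.43170624 0.22421215 0.003     ]
 [0.49627442 0.18423348 0.003     ]] [[0.55060433 0.27604122 0.003     ]
 [0.49448898 0.1841089  0.003     ]
 [0.48581718 0.31591852 0.003     ]
 [0.42951997 0.22368777 0.003     ]]
sp [[ 0.54171    -0.23198806  0.049     ]] [[ 0.54295657 -0.23305885  0.049     ]]
```

```bash
cat > plan.py <<'E'
import sys,numpy as np
from scipy.spatial.transform import Rotation as Ro
from rig import telemetry
def plan(x,y,z,jaw):
    o=telemetry.get_obs(); R=Ro.from_quat(o["tool_rot"]); p=np.array(o["position"])
    best=None
    for k in(0,180):
        a=np.radians(jaw+k); Y=np.array([np.cos(a),np.sin(a),0]); Z=np.array([0,0,-1.]); X=np.cross(Y,Z)
        rv=(R.inv()*Ro.from_matrix(np.c_[X,Y,Z])).as_rotvec(degrees=True)
        if best is None or np.linalg.norm(rv)<np.linalg.norm(best): best=rv
    d=R.inv().apply(np.array([x,y,z])-p)
    Y=R.as_matrix()[:,1]
    print("t",round(o["time"],2),"pos",p.round(4),"jaw",round(np.degrees(np.arctan2(Y[1],Y[0])),1),"w",round(o["grip_width"],4),"F",np.round(o["ft_force"],1),"q6",round(o["q"][5],2))
    print("d mm",(d*1000).round(1),"r deg",best.round(2))
if __name__=="__main__": plan(*map(float,sys.argv[1:5]))
E
python3 plan.py .5423 -.2325 .20 15.3
```

```text
t 0.1 pos [0.1991 0.5918 0.2406] jaw 71.4 w 0.0866 F [-0.3  1.2  0.2] q6 -0.18
d mm [-588.3 -671.5   41.7] r deg [-1.100e-01  4.000e-02  5.609e+01]
```

Call:
step_arm([
  {"dx": -0.04,"dy": -0.045,"dz": 0,"rz": 8},
  {"dx": -0.08,"dy": -0.09,"dz": 0,"rz": 16},
  {"dx": -0.12,"dy": -0.137,"dz": 0,"rz": 24},
  {"dx": -0.16,"dy": -0.183,"dz": 0,"rz": 32},
  {"dx": -0.2,"dy": -0.228,"dz": 0,"rz": 40},
], gripper=0.55, force=15)

```text
invalid input
```

```bash
python3 plan.py .5423 -.2325 .20 15.3
```

```text
t 0.1 pos [0.1991 0.5918 0.2406] jaw 71.4 w 0.0866 F [-0.3  1.2  0.2] q6 -0.18
d mm [-588.3 -671.5   41.7] r deg [-1.100e-01  4.000e-02  5.609e+01]
```

Call:
step_arm([
  {"dx": -0.04,"dy": -0.045,"dz": 0,"rx": 0,"ry": 0,"rz": 8},
  {"dx": -0.08,"dy": -0.09,"dz": 0,"rx": 0,"ry": 0,"rz": 16},
  {"dx": -0.12,"dy": -0.137,"dz": 0,"rx": 0,"ry": 0,"rz": 24},
  {"dx": -0.16,"dy": -0.183,"dz": 0,"rx": 0,"ry": 0,"rz": 32},
  {"dx": -0.2,"dy": -0.228,"dz": 0,"rx": 0,"ry": 0,"rz": 40},
], gripper=0.55, force=15)

```text
time: 0.72
position: [0.3162, 0.3101, 0.2409]
tool_rot: [0.491, 0.871, -0.001, 0.0]
ft_force: [1.1, -0.1, 0.4]
grip_width: 0.0501
```

```bash
python3 plan.py .5423 -.2325 .20 15.3
```

```text
t 0.72 pos [0.3162 0.3101 0.2409] jaw 31.2 w 0.0501 F [ 1.1 -0.1  0.4] q6 -0.02
d mm [-581.2  -87.2   41.8] r deg [-0.09  0.08 15.86]
```

Call:
step_arm([
  {"dx": -0.058,"dy": -0.009,"dz": 0,"rx": 0,"ry": 0,"rz": 3},
  {"dx": -0.116,"dy": -0.018,"dz": 0,"rx": 0,"ry": 0,"rz": 6},
  {"dx": -0.174,"dy": -0.027,"dz": 0,"rx": 0,"ry": 0,"rz": 9},
  {"dx": -0.232,"dy": -0.036,"dz": 0,"rx": 0,"ry": 0,"rz": 12},
  {"dx": -0.29,"dy": -0.044,"dz": 0,"rx": 0,"ry": 0,"rz": 15.86},
])

```text
time: 1.35
position: [0.4289, 0.0373, 0.2413]
tool_rot: [0.608, 0.794, -0.001, 0.0]
ft_force: [1.4, 1.0, 0.1]
grip_width: 0.0479
```

```bash
python3 plan.py .5423 -.2325 .20 15.3
```

```text
t 1.35 pos [0.4289 0.0373 0.2413] jaw 15.2 w 0.0479 F [1.4 1.  0.1] q6 -0.44
d mm [-290.    39.    41.7] r deg [-0.07  0.08 -0.15]
```

Call:
step_arm([
  {"dx": -0.058,"dy": 0.008,"dz": 0.008,"rx": 0,"ry": 0,"rz": 0},
  {"dx": -0.116,"dy": 0.016,"dz": 0.016,"rx": 0,"ry": 0,"rz": 0},
  {"dx": -0.174,"dy": 0.024,"dz": 0.025,"rx": 0,"ry": 0,"rz": 0},
  {"dx": -0.232,"dy": 0.032,"dz": 0.033,"rx": 0,"ry": 0,"rz": 0},
  {"dx": -0.29,"dy": 0.039,"dz": 0.0417,"rx": 0,"ry": 0,"rz": -0.15},
])

```text
time: 1.98
position: [0.5427, -0.2343, 0.1993]
tool_rot: [0.607, 0.795, -0.001, -0.0]
ft_force: [1.3, -0.8, -0.0]
grip_width: 0.0479
```

```bash
python3 plan.py .5423 -.2325 .06 15.3
```

```text
t 1.98 pos [ 0.5427 -0.2343  0.1993] jaw 15.3 w 0.0479 F [ 1.3 -0.8 -0. ] q6 -0.86
d mm [  2.    0.3 139.3] r deg [-0.08  0.04 -0.02]
```

Call:
step_arm([
  {"dx": 0.002,"dy": 0,"dz": 0.04,"rx": 0,"ry": 0,"rz": 0},
  {"dx": 0.002,"dy": 0,"dz": 0.08,"rx": 0,"ry": 0,"rz": 0},
  {"dx": 0.002,"dy": 0,"dz": 0.11,"rx": 0,"ry": 0,"rz": 0},
  {"dx": 0.002,"dy": 0,"dz": 0.124,"rx": 0,"ry": 0,"rz": 0},
  {"dx": 0.002,"dy": 0,"dz": 0.124,"rx": 0,"ry": 0,"rz": 0},
])

```text
time: 2.6
position: [0.5416, -0.2322, 0.0745]
tool_rot: [0.607, 0.795, -0.001, -0.001]
ft_force: [-0.3, -0.3, -0.0]
grip_width: 0.0478
```

```bash
python3 plan.py .5423 -.2325 .031 15.3; python3 - <<'E'
from h import *
from rig import viewer
for n,b in(("scene",(320,270,120,100)),("top",(380,220,100,75))):
    c=viewer.camera(n); crop(c,*b,6,f"pics/{n}1.png")
E
```

```text
t 2.6 pos [ 0.5416 -0.2322  0.0745] jaw 15.3 w 0.0478 F [-0.3 -0.3 -0. ] q6 -0.86
d mm [-0.5  0.8 43.5] r deg [-0.16 -0.05 -0.02]
```

View pics/scene1.png

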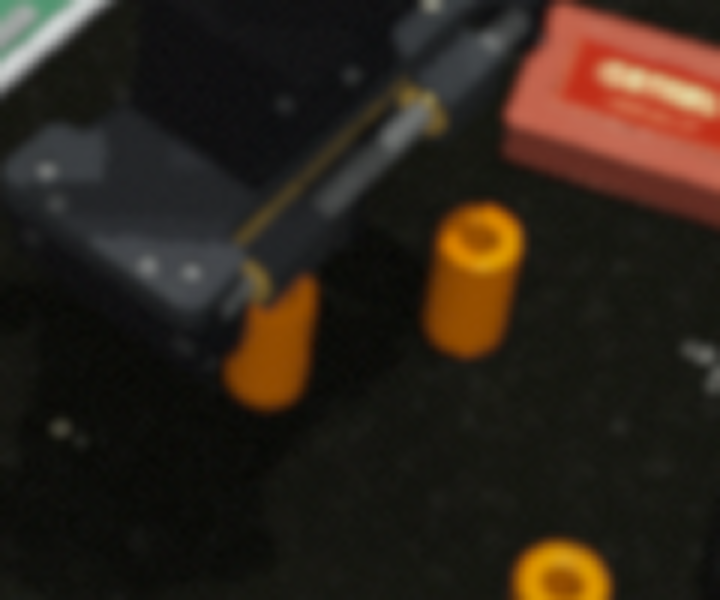

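View pics/top1.png

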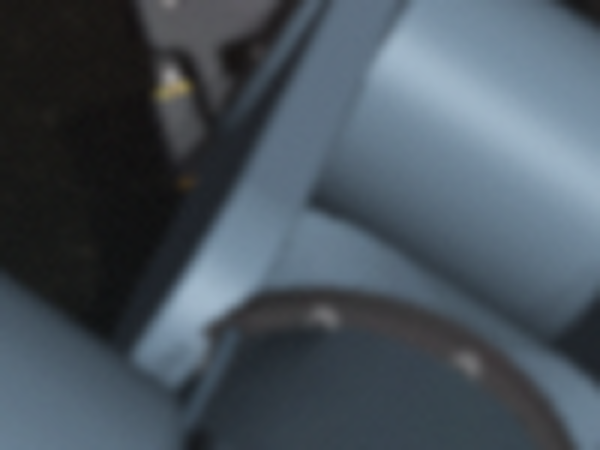

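The scene crop shows the fingers above the near spacer at crop (270,340), clear of the second one at (470,280). The arm hides the top view here. Next I descend and grip.

Call:
step_arm([
  {"dx": -0.0005,"dy": 0.001,"dz": 0.015,"rx": 0,"ry": 0,"rz": 0},
  {"dx": -0.0005,"dy": 0.001,"dz": 0.03,"rx": 0,"ry": 0,"rz": 0},
  {"dx": -0.0005,"dy": 0.001,"dz": 0.0435,"rx": 0,"ry": 0,"rz": 0},
  {"dx": -0.0005,"dy": 0.001,"dz": 0.0435,"rx": 0,"ry": 0,"rz": 0},
  {"dx": -0.0005,"dy": 0.001,"dz": 0.0435,"rx": 0,"ry": 0,"rz": 0},
])

```text
time: 3.32
position: [0.5438, -0.2332, 0.0325]
tool_rot: [0.607, 0.795, -0.001, 0.001]
ft_force: [-0.1, -0.0, 0.3]
grip_width: 0.0477
```

Call:
step_arm([
  {"dx": 0,"dy": 0,"dz": 0,"rx": 0,"ry": 0,"rz": 0},
  {"dx": 0,"dy": 0,"dz": 0,"rx": 0,"ry": 0,"rz": 0},
  {"dx": 0,"dy": 0,"dz": 0,"rx": 0,"ry": 0,"rz": 0},
  {"dx": 0,"dy": 0,"dz": 0,"rx": 0,"ry": 0,"rz": 0},
  {"dx": 0,"dy": 0,"dz": 0,"rx": 0,"ry": 0,"rz": 0},
], gripper=0.1, force=15)

```text
time: 3.95
position: [0.544, -0.2333, 0.0328]
tool_rot: [0.607, 0.795, -0.001, 0.001]
ft_force: [-0.2, -0.5, 2.5]
grip_width: 0.025
```

```bash
python3 plan.py .53 -.0113 .14 15.3
```

```text
t 3.95 pos [ 0.544  -0.2333  0.0328] jaw 15.3 w 0.025 F [-0.2 -0.5  2.5] q6 -0.86
d mm [ 217.6   45.1 -107.7] r deg [-0.01  0.13 -0.01]
```

Call:
step_arm([
  {"dx": 0,"dy": 0,"dz": -0.04,"rx": 0,"ry": 0,"rz": 0},
  {"dx": 0,"dy": 0,"dz": -0.09,"rx": 0,"ry": 0,"rz": 0},
  {"dx": 0.04,"dy": 0.008,"dz": -0.108,"rx": 0,"ry": 0,"rz": 0},
  {"dx": 0.08,"dy": 0.017,"dz": -0.108,"rx": 0,"ry": 0,"rz": 0},
  {"dx": 0.12,"dy": 0.025,"dz": -0.108,"rx": 0,"ry": 0,"rz": 0},
])

```text
time: 4.58
position: [0.5362, -0.1097, 0.1408]
tool_rot: [0.607, 0.795, -0.001, 0.001]
ft_force: [0.7, -0.2, -1.2]
grip_width: 0.0248
```

```bash
python3 plan.py .53 -.0113 .14 15.3
```

```text
t 4.58 pos [ 0.5362 -0.1097  0.1408] jaw 15.3 w 0.0248 F [ 0.7 -0.2 -1.2] q6 -0.67
d mm [96.5 19.9  0.6] r deg [ 0.03  0.15 -0.05]
```

Call:
step_arm([
  {"dx": 0.04,"dy": 0.008,"dz": 0,"rx": 0,"ry": 0,"rz": 0},
  {"dx": 0.075,"dy": 0.0155,"dz": 0.01,"rx": 0,"ry": 0,"rz": 0},
  {"dx": 0.0965,"dy": 0.02,"dz": 0.02,"rx": 0,"ry": 0,"rz": 0},
  {"dx": 0.0965,"dy": 0.02,"dz": 0.03,"rx": 0,"ry": 0.15,"rz": 0},
  {"dx": 0.0965,"dy": 0.02,"dz": 0.03,"rx": 0,"ry": 0.15,"rz": 0},
])

```text
time: 5.2
position: [0.5298, -0.0119, 0.1098]
tool_rot: [0.607, 0.795, -0.0, -0.0]
ft_force: [0.7, 0.2, -1.2]
grip_width: 0.0248
```

```bash
python3 plan.py .53 -.0113 .085 15.3; python3 - <<'E'
from h import *
from rig import viewer
for n,b in(("scene",(250,195,110,100)),("top",(260,215,120,100))):
    c=viewer.camera(n); crop(c,*b,6,f"pics/{n}2.png"); np.savez(n+"2.npz",**c)
E
```

```text
t 5.2 pos [ 0.5298 -0.0119  0.1098] jaw 15.3 w 0.0248 F [ 0.7  0.2 -1.2] q6 -0.5
d mm [ 0.5  0.3 24.8] r deg [-0.05 -0.03 -0.05]
```

View pics/scene2.png

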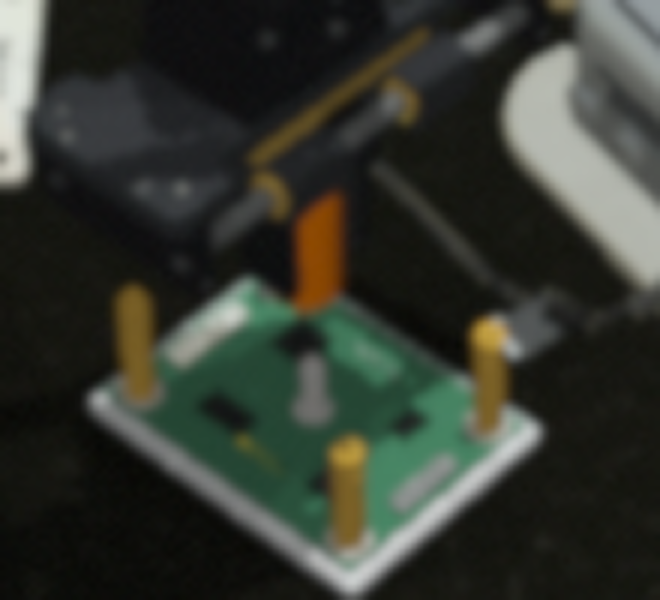

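View pics/top2.png

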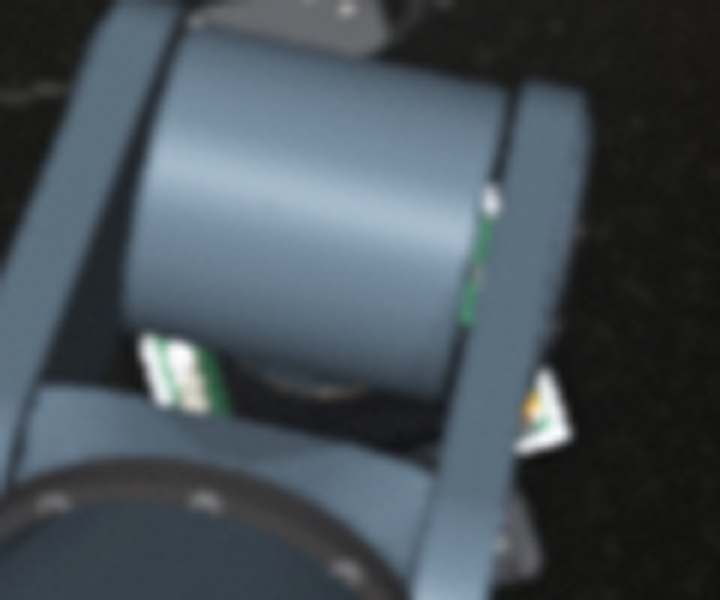

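```bash
python3 - <<'E'
from h import *
c=dict(np.load("scene2.npz")); crop(c,285,220,40,48,12,"pics/s2z.png")
def cyl(x,y,z,r):
    a=np.linspace(0,2*np.pi,72); return np.c_[x+r*np.cos(a),y+r*np.sin(a),0*a+z]
f=lambda X:((proj(c,X)-[285,220]+.5)*12-.5)
for nm,(x,y) in(("spacer",(.5307,-.0119)),):
    q=f(cyl(x,y,.077,.013)); q2=f(cyl(x,y,.110,.013)); print(nm,"bottom min/max",q.min(0),q.max(0),"at z.11",q2.min(0),q2.max(0))
q=f(cyl(.5307,-.0119,.035,.0045));print("pin z35",q.min(0),q.max(0)); q=f(cyl(.5307,-.0119,.010,.0045));print("pin foot",q.min(0),q.max(0))
E
```

```text
spacer bottom min/max [128.16042897 222.23800857] [272.16504373 325.14078119] at z.11 [123.05440031  91.63298461] [270.12267703 194.54951573]
pin z35 [180.23424681 414.08029449] [228.79733875 449.6440243 ]
pin foot [183.09501388 504.63467755] [230.91953726 540.14334033]
```

View pics/s2z.png

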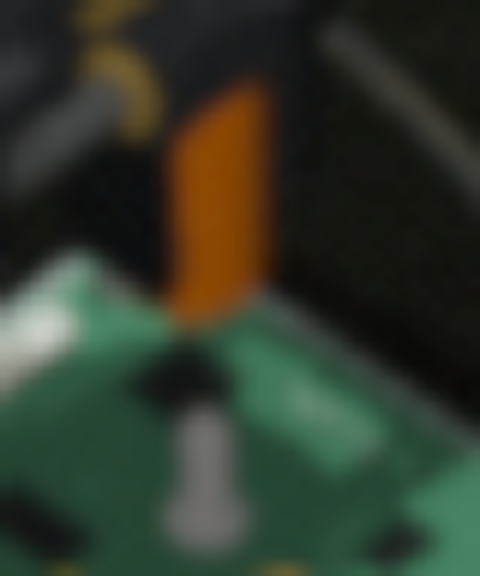

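The crop shows the spacer's right edge at x≈269 against 271 predicted, and its lowest point at y≈328 against 325. The pin sits at x≈180–232. The axis is within about 0.6 mm, so I lower it.

Call:
step_arm([
  {"dx": 0.0003,"dy": 0,"dz": 0.015,"rx": 0,"ry": 0,"rz": 0},
  {"dx": 0.0003,"dy": 0,"dz": 0.03,"rx": 0,"ry": 0,"rz": 0},
  {"dx": 0.0003,"dy": 0,"dz": 0.043,"rx": 0,"ry": 0,"rz": 0},
  {"dx": 0.0003,"dy": 0,"dz": 0.05,"rx": 0,"ry": 0,"rz": 0},
  {"dx": 0.0003,"dy": 0,"dz": 0.055,"rx": 0,"ry": 0,"rz": 0},
])

```text
time: 5.92
position: [0.5303, -0.0121, 0.0548]
tool_rot: [0.607, 0.794, 0.0, 0.0]
ft_force: [-0.4, -0.1, -1.0]
grip_width: 0.0249
```

```bash
python3 plan.py .53 -.0113 .043 15.3; python3 - <<'E'
from h import *
from rig import viewer
c=viewer.camera("scene");crop(c,265,205,80,75,8,"pics/scene3.png")
E
```

```text
t 5.92 pos [ 0.5303 -0.0121  0.0548] jaw 15.2 w 0.0249 F [-0.4 -0.1 -1. ] q6 -0.5
d mm [ 0.9 -0.1 11.8] r deg [ 0.01 -0.   -0.12]
```

View pics/scene3.png

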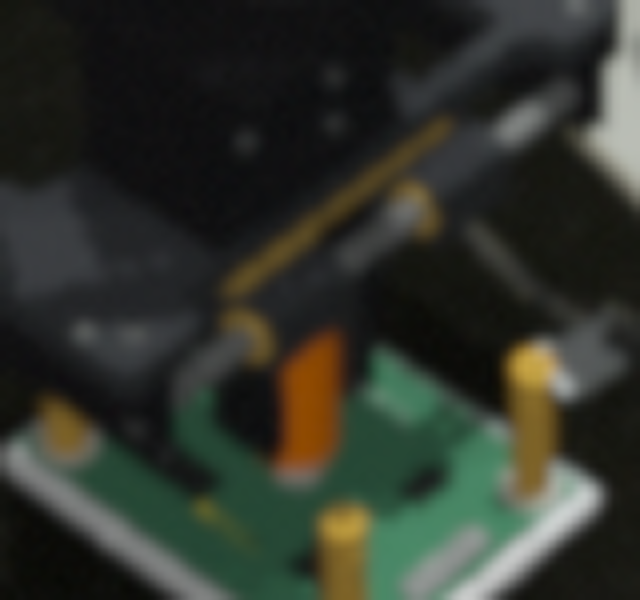

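The sleeve at crop (310,400) is over the pin and the force reading shows no contact. I continue down.

Call:
step_arm([
  {"dx": 0.0006,"dy": 0,"dz": 0.004,"rx": 0,"ry": 0,"rz": 0},
  {"dx": 0.0006,"dy": 0,"dz": 0.008,"rx": 0,"ry": 0,"rz": 0},
  {"dx": 0.0006,"dy": 0,"dz": 0.01,"rx": 0,"ry": 0,"rz": 0},
  {"dx": 0.0006,"dy": 0,"dz": 0.0118,"rx": 0,"ry": 0,"rz": 0},
  {"dx": 0.0006,"dy": 0,"dz": 0.0122,"rx": 0,"ry": 0,"rz": 0},
])

```text
time: 6.6
position: [0.5301, -0.0115, 0.0427]
tool_rot: [0.608, 0.794, 0.0, -0.0]
ft_force: [-0.0, 0.9, 5.0]
grip_width: 0.0249
```

```bash
python3 plan.py .53 -.0113 .0425 15.3; python3 - <<'E'
from h import *
from rig import viewer
c=viewer.camera("scene");crop(c,265,205,80,75,8,"pics/scene4.png")
E
```

```text
t 6.6 pos [ 0.5301 -0.0115  0.0427] jaw 15.2 w 0.0249 F [-0.   0.9  5. ] q6 -0.5
d mm [ 0.2 -0.1  0.2] r deg [ 0.   -0.01 -0.12]
```

View pics/scene4.png

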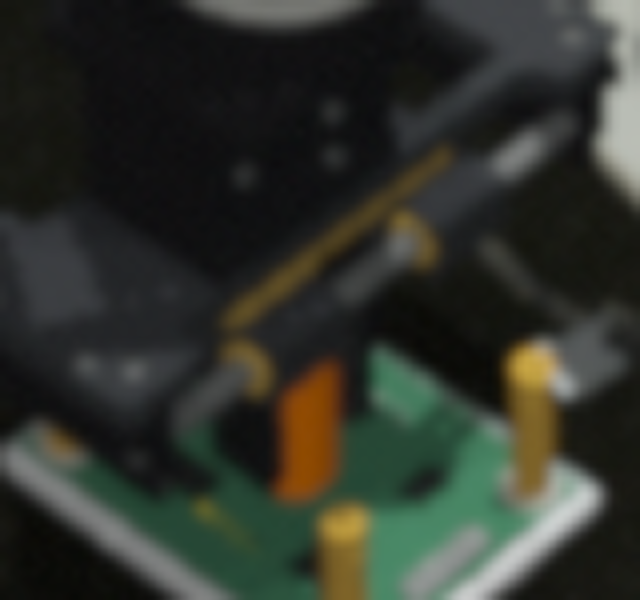

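The spacer is seated, with a 5 N upward reaction. I open the fingers and retreat straight up.

Call:
step_arm([
  {"dx": 0,"dy": 0,"dz": 0,"rx": 0,"ry": 0,"rz": 0},
  {"dx": 0,"dy": 0,"dz": 0,"rx": 0,"ry": 0,"rz": 0},
  {"dx": 0,"dy": 0,"dz": 0,"rx": 0,"ry": 0,"rz": 0},
  {"dx": 0,"dy": 0,"dz": 0,"rx": 0,"ry": 0,"rz": 0},
  {"dx": 0,"dy": 0,"dz": 0,"rx": 0,"ry": 0,"rz": 0},
], gripper=0.5)

```text
time: 7.28
position: [0.5301, -0.0115, 0.0427]
tool_rot: [0.607, 0.794, 0.0, -0.0]
ft_force: [-0.0, -1.3, 0.5]
grip_width: 0.0433
```

Call:
step_arm([
  {"dx": 0,"dy": 0,"dz": -0.01,"rx": 0,"ry": 0,"rz": 0},
  {"dx": 0,"dy": 0,"dz": -0.03,"rx": 0,"ry": 0,"rz": 0},
  {"dx": 0,"dy": 0,"dz": -0.06,"rx": 0,"ry": 0,"rz": 0},
  {"dx": 0,"dy": 0,"dz": -0.1,"rx": 0,"ry": 0,"rz": 0},
  {"dx": 0,"dy": 0,"dz": -0.14,"rx": 0,"ry": 0,"rz": 0},
])

```text
time: 7.9
position: [0.5299, -0.0114, 0.1845]
tool_rot: [0.607, 0.794, 0.0, 0.0]
ft_force: [0.0, -0.0, 0.3]
grip_width: 0.0435
```

```bash
python3 plan.py .49 .25 .18 -31.4
```

```text
t 7.9 pos [ 0.5299 -0.0114  0.1845] jaw 15.2 w 0.0435 F [ 0.  -0.   0.3] q6 -0.5
d mm [262.7  30.    4.5] r deg [ 1.000e-02 -0.000e+00  4.659e+01]
```

Call:
step_arm([
  {"dx": 0.052,"dy": 0.006,"dz": 0,"rx": 0,"ry": 0,"rz": 9.3},
  {"dx": 0.105,"dy": 0.012,"dz": 0,"rx": 0,"ry": 0,"rz": 18.6},
  {"dx": 0.158,"dy": 0.018,"dz": 0,"rx": 0,"ry": 0,"rz": 28},
  {"dx": 0.21,"dy": 0.024,"dz": 0,"rx": 0,"ry": 0,"rz": 37.3},
  {"dx": 0.2627,"dy": 0.03,"dz": 0.0045,"rx": 0,"ry": 0,"rz": 46.6},
])

```text
time: 8.52
position: [0.4898, 0.2517, 0.181]
tool_rot: [0.873, 0.487, 0.001, 0.0]
ft_force: [0.8, 0.1, 0.6]
grip_width: 0.0435
```

```bash
python3 plan.py .491 .25 .075 -31.4; python3 - <<'E'
from h import *
from rig import viewer
for n,b in(("scene",(255,205,100,85)),("top",(270,225,100,85))):
    c=viewer.camera(n); crop(c,*b,7,f"pics/{n}5.png"); np.savez(n+"5.npz",**c)
E
```

```text
t 8.53 pos [0.4898 0.2517 0.181 ] jaw -31.7 w 0.0435 F [0.8 0.1 0.6] q6 0.83
d mm [ -1.    1.7 106. ] r deg [ 0.08 -0.08 -0.32]
```

View pics/scene5.png

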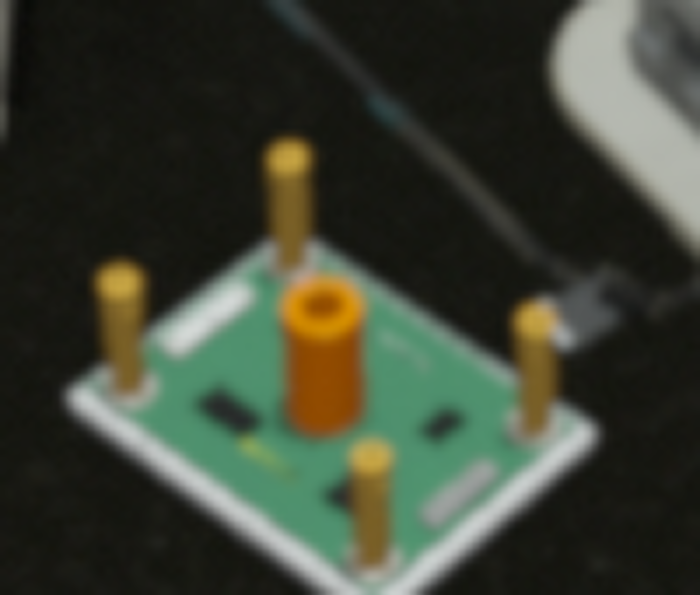

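View pics/top5.png

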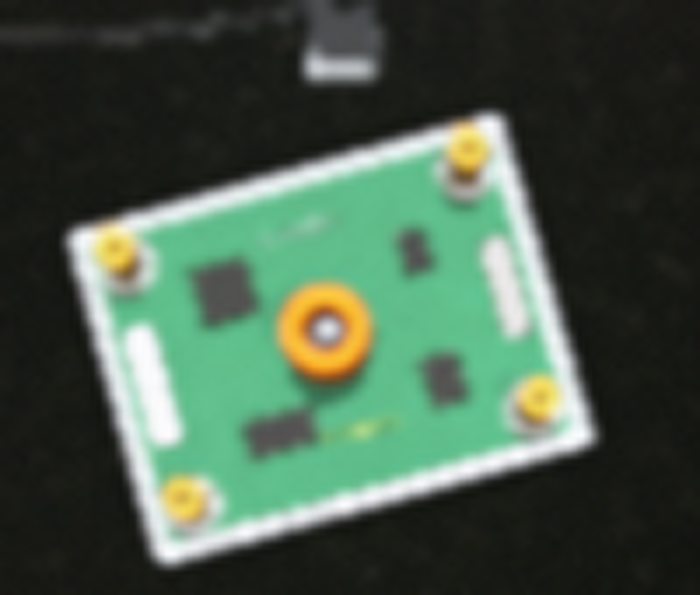

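The top crop shows the spacer centred, with the pin visible in its bore at (326,330). The scene crop shows it upright, ending just below the pillar tops. Now I go down onto the cover handle.

Call:
step_arm([
  {"dx": -0.001,"dy": 0.0017,"dz": 0.03,"rx": 0,"ry": 0,"rz": -0.3},
  {"dx": -0.001,"dy": 0.0017,"dz": 0.06,"rx": 0,"ry": 0,"rz": -0.3},
  {"dx": -0.001,"dy": 0.0017,"dz": 0.09,"rx": 0,"ry": 0,"rz": -0.3},
  {"dx": -0.001,"dy": 0.0017,"dz": 0.106,"rx": 0,"ry": 0,"rz": -0.3},
  {"dx": -0.001,"dy": 0.0017,"dz": 0.106,"rx": 0,"ry": 0,"rz": -0.3},
])

```text
time: 9.25
position: [0.4889, 0.2521, 0.0738]
tool_rot: [0.87, 0.493, -0.0, -0.001]
ft_force: [0.3, 0.2, -0.4]
grip_width: 0.0434
```

```bash
python3 plan.py .491 .25 .036 -31.4; python3 - <<'E'
from h import *
from rig import viewer
for n,b in(("scene",(190,130,100,100)),):
    c=viewer.camera(n); crop(c,*b,6,f"pics/{n}6.png"); np.savez(n+"6.npz",**c)
    print((proj(c,[[.4925,.2505,.037],[.4925,.2505,.0]])-b[:2]+.5)*6)
E
```

```text
t 9.25 pos [0.4889 0.2521 0.0738] jaw -30.9 w 0.0434 F [ 0.3  0.2 -0.4] q6 0.81
d mm [-0.8  2.9 37.8] r deg [-0.11 -0.    0.51]
[[265.85576797 398.78069965]
 [275.47436417 465.25562564]]
```

View pics/scene6.png

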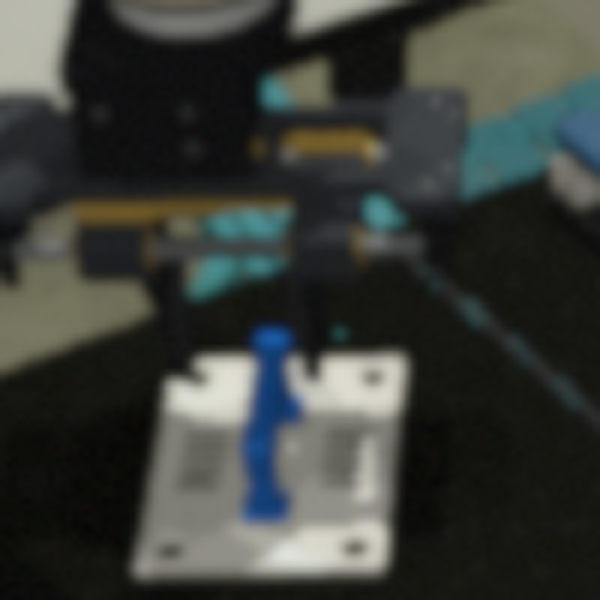

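The fingertips straddle the blue bar, about 3 mm to the left of centre. I correct that and descend.

Call:
step_arm([
  {"dx": -0.0008,"dy": 0.0029,"dz": 0.003,"rx": 0,"ry": 0,"rz": -0.5},
  {"dx": -0.0008,"dy": 0.0029,"dz": 0.015,"rx": 0,"ry": 0,"rz": -0.5},
  {"dx": -0.0008,"dy": 0.0029,"dz": 0.028,"rx": 0,"ry": 0,"rz": 0.5},
  {"dx": -0.0008,"dy": 0.0029,"dz": 0.0378,"rx": 0,"ry": 0,"rz": 0.5},
  {"dx": -0.0008,"dy": 0.0029,"dz": 0.0378,"rx": 0,"ry": 0,"rz": 0.5},
])

```text
time: 9.93
position: [0.4909, 0.2501, 0.0356]
tool_rot: [0.872, 0.49, -0.001, -0.001]
ft_force: [0.1, 0.8, 0.7]
grip_width: 0.0433
```

```bash
python3 plan.py .491 .25 .036 -31.4; python3 - <<'E'
from h import *
from rig import viewer
for n,b in(("scene",(190,130,100,100)),):
    c=viewer.camera(n); crop(c,*b,6,f"pics/{n}7.png"); np.savez(n+"6.npz",**c)
E
```

```text
t 9.93 pos [0.4909 0.2501 0.0356] jaw -31.4 w 0.0433 F [0.1 0.8 0.7] q6 0.81
d mm [-0.   0.2 -0.4] r deg [-0.13  0.02  0.02]
```

View pics/scene7.png

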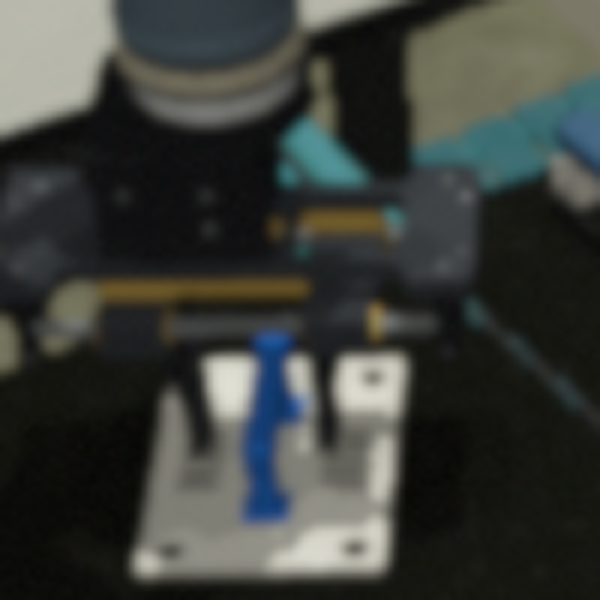

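The fingers sit evenly either side of the bar, at crop (200,440) and (325,440). I close with 35 N.

Call:
step_arm([
  {"dx": 0,"dy": 0,"dz": 0,"rx": 0,"ry": 0,"rz": 0},
  {"dx": 0,"dy": 0,"dz": 0,"rx": 0,"ry": 0,"rz": 0},
  {"dx": 0,"dy": 0,"dz": 0,"rx": 0,"ry": 0,"rz": 0},
  {"dx": 0,"dy": 0,"dz": 0,"rx": 0,"ry": 0,"rz": 0},
  {"dx": 0,"dy": 0,"dz": 0,"rx": 0,"ry": 0,"rz": 0},
], gripper=0, force=35)

```text
time: 10.6
position: [0.4916, 0.2503, 0.0364]
tool_rot: [0.872, 0.49, 0.0, -0.001]
ft_force: [0.7, -0.1, 0.9]
grip_width: 0.0132
```

Call:
step_arm([
  {"dx": 0,"dy": 0,"dz": -0.02,"rx": 0,"ry": 0,"rz": 0},
  {"dx": 0,"dy": 0,"dz": -0.05,"rx": 0,"ry": 0,"rz": 0},
  {"dx": 0,"dy": 0,"dz": -0.08,"rx": 0,"ry": 0,"rz": 0},
  {"dx": 0,"dy": 0,"dz": -0.1,"rx": 0,"ry": 0,"rz": 0},
  {"dx": 0,"dy": 0,"dz": -0.1,"rx": 0,"ry": 0,"rz": 0},
])

```text
time: 11.22
position: [0.4923, 0.2504, 0.1374]
tool_rot: [0.872, 0.49, 0.002, -0.0]
ft_force: [0.4, 0.0, -2.0]
grip_width: 0.0134
```

```bash
python3 plan.py .530 -.0113 .136 15.3; python3 - <<'E'
from fit import *
from rig import viewer
c=viewer.camera("scene");t=viewer.camera("top"); crop(c,180,90,110,100,7,"pics/scene8.png"); crop(t,130,210,140,120,5,"pics/top8.png"); np.savez("scene8.npz",**c); np.savez("top8.npz",**t)
b=up([[467,150],[117,250],[540,398],[184,500]],270,225,7)
P=[[.038,-.054,.06],[.038,.054,.06],[-.038,-.054,.06],[-.038,.054,.06]]
print(fit([(t,b,P)],[.53,0,.26]))
E
```

```text
t 11.22 pos [0.4923 0.2504 0.1374] jaw -31.4 w 0.0134 F [ 0.4  0.  -2. ] q6 0.81
d mm [-203.8  168.5    0.9] r deg [  0.12  -0.15 -46.68]
(array([ 0.52898511, -0.01089814,  0.26712279]), array([[ 0.26429845, -0.13505971],
       [-0.45174166, -0.01764771],
       [ 0.23784378,  0.07035816],
       [-0.07789585,  0.07221362]]))
```

View pics/scene8.png

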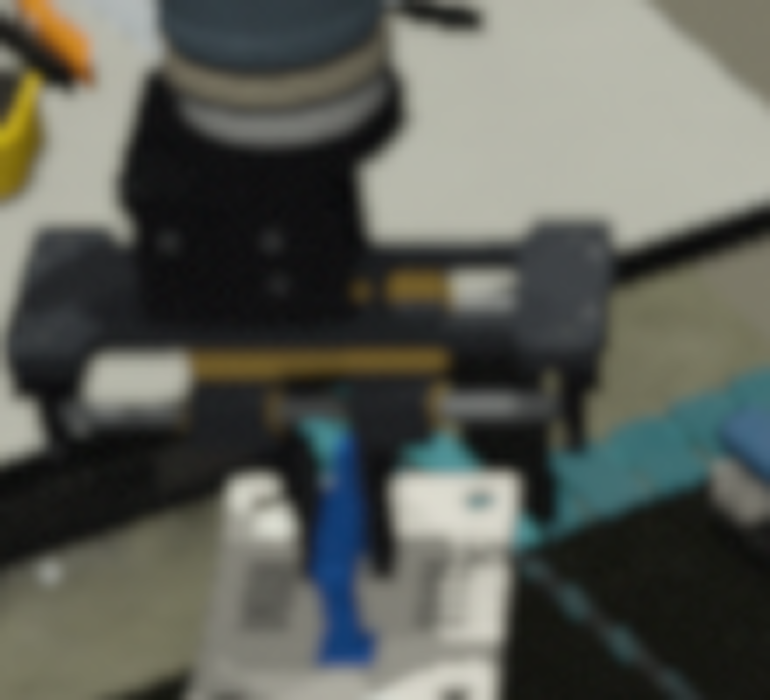

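View pics/top8.png

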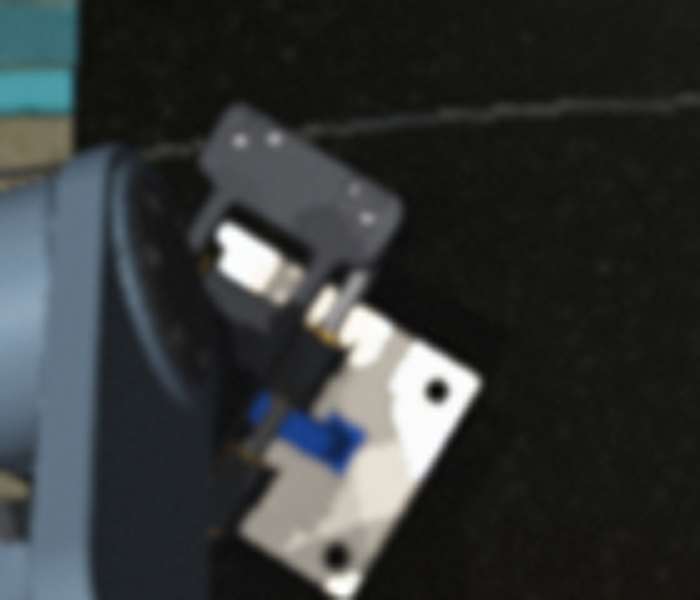

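The cover is gripped (opening 13 mm) and lifted. I carry it across, turning it as it goes.

Call:
step_arm([
  {"dx": -0.03,"dy": 0.025,"dz": 0,"rx": 0,"ry": 0,"rz": -6},
  {"dx": -0.06,"dy": 0.05,"dz": 0,"rx": 0,"ry": 0,"rz": -13},
  {"dx": -0.09,"dy": 0.075,"dz": 0,"rx": 0,"ry": 0,"rz": -20},
  {"dx": -0.12,"dy": 0.1,"dz": 0,"rx": 0,"ry": 0,"rz": -27},
  {"dx": -0.15,"dy": 0.124,"dz": 0,"rx": 0,"ry": 0,"rz": -34},
])

```text
time: 11.95
position: [0.5178, 0.0561, 0.1339]
tool_rot: [0.689, 0.724, -0.001, -0.002]
ft_force: [0.2, -0.6, -1.7]
grip_width: 0.013
```

```bash
python3 plan.py .530 -.0113 .136 15.3
```

```text
t 11.95 pos [0.5178 0.0561 0.1339] jaw 2.8 w 0.013 F [ 0.2 -0.6 -1.7] q6 -0.16
d mm [-68.    8.8  -2.3] r deg [ -0.26  -0.12 -12.46]
```

Call:
step_arm([
  {"dx": -0.02,"dy": 0.0025,"dz": -0.002,"rx": 0,"ry": 0,"rz": -4},
  {"dx": -0.04,"dy": 0.005,"dz": -0.002,"rx": -0.26,"ry": -0.12,"rz": -8},
  {"dx": -0.06,"dy": 0.008,"dz": -0.002,"rx": -0.26,"ry": -0.12,"rz": -12},
  {"dx": -0.068,"dy": 0.0088,"dz": -0.002,"rx": -0.26,"ry": -0.12,"rz": -12.5},
  {"dx": -0.068,"dy": 0.0088,"dz": -0.002,"rx": -0.26,"ry": -0.12,"rz": -12.5},
])

```text
time: 12.58
position: [0.5294, -0.0114, 0.1348]
tool_rot: [0.607, 0.795, -0.0, -0.001]
ft_force: [0.8, -0.0, -2.3]
grip_width: 0.0136
```

```bash
python3 plan.py .530 -.0113 .107 15.3; python3 - <<'E'
from fit import *
from rig import viewer
c=viewer.camera("scene");t=viewer.camera("top"); crop(c,250,170,110,100,7,"pics/scene9.png"); crop(t,260,215,120,100,6,"pics/top9.png"); np.savez("scene9.npz",**c); np.savez("top9.npz",**t)
E
```

```text
t 12.57 pos [ 0.5294 -0.0114  0.1348] jaw 15.2 w 0.0136 F [ 0.8 -0.  -2.3] q6 -0.5
d mm [-0.1  0.6 27.8] r deg [-0.09 -0.07 -0.07]
```

View pics/scene9.png

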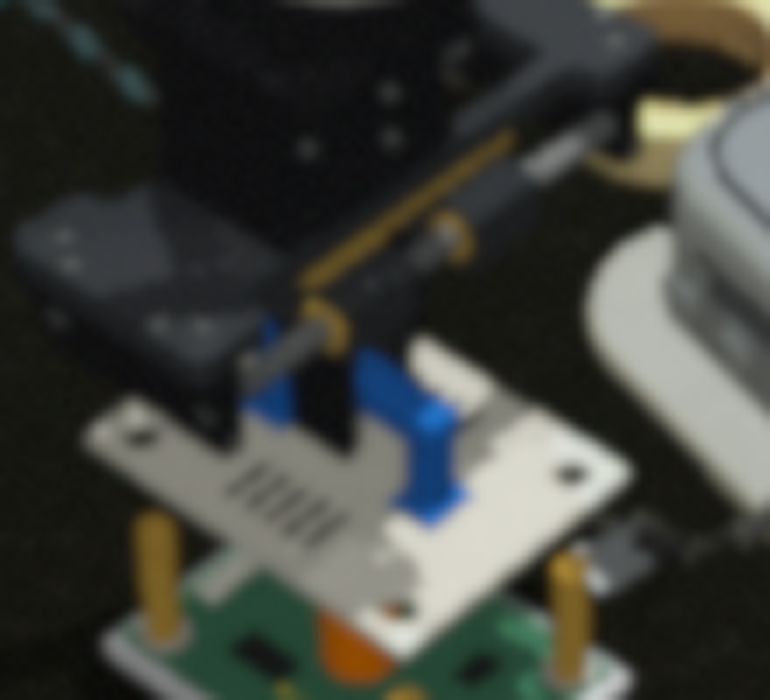

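View pics/top9.png

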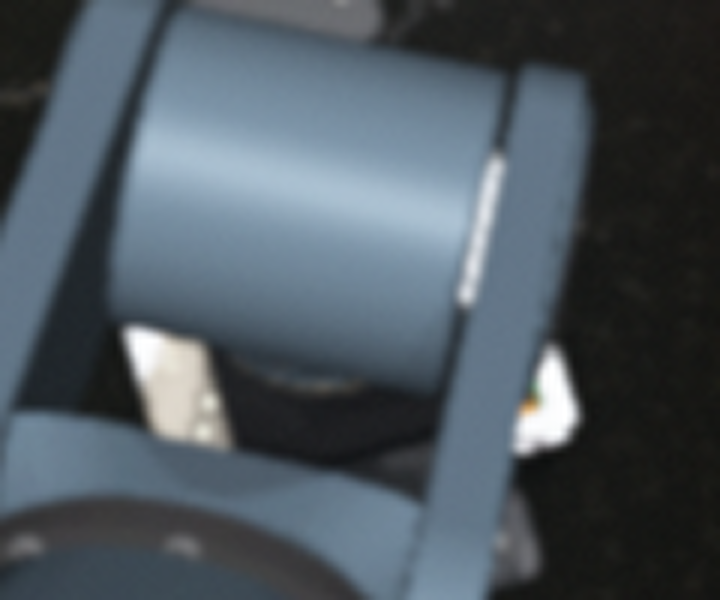

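The cover is over the carrier, its holes visible in the scene crop at (140,437), (572,474) and (401,607). I lower it to a centimetre above the pillars and fit it there.

Call:
step_arm([
  {"dx": 0,"dy": 0.0006,"dz": 0.006,"rx": 0,"ry": 0,"rz": 0},
  {"dx": 0,"dy": 0.0006,"dz": 0.012,"rx": 0,"ry": 0,"rz": 0},
  {"dx": 0,"dy": 0.0006,"dz": 0.019,"rx": 0,"ry": 0,"rz": 0},
  {"dx": 0,"dy": 0.0006,"dz": 0.0255,"rx": 0,"ry": 0,"rz": 0},
  {"dx": 0,"dy": 0.0006,"dz": 0.0265,"rx": 0,"ry": 0,"rz": 0},
])

```text
time: 13.3
position: [0.5295, -0.0104, 0.108]
tool_rot: [0.607, 0.795, -0.0, -0.001]
ft_force: [0.2, -0.4, -1.9]
grip_width: 0.0135
```

```bash
python3 plan.py .530 -.0113 .107 15.3; python3 - <<'E'
from fit import *
from rig import viewer
c=viewer.camera("scene");t=viewer.camera("top"); crop(c,255,190,95,80,8,"pics/scene10.png"); crop(t,260,215,120,100,6,"pics/top10.png"); np.savez("scene10.npz",**c); np.savez("top10.npz",**t)
E
```

```text
t 13.3 pos [ 0.5295 -0.0104  0.108 ] jaw 15.3 w 0.0135 F [ 0.2 -0.4 -1.9] q6 -0.5
d mm [-1.   0.3  1. ] r deg [-0.14 -0.1   0.02]
```

View pics/scene10.png

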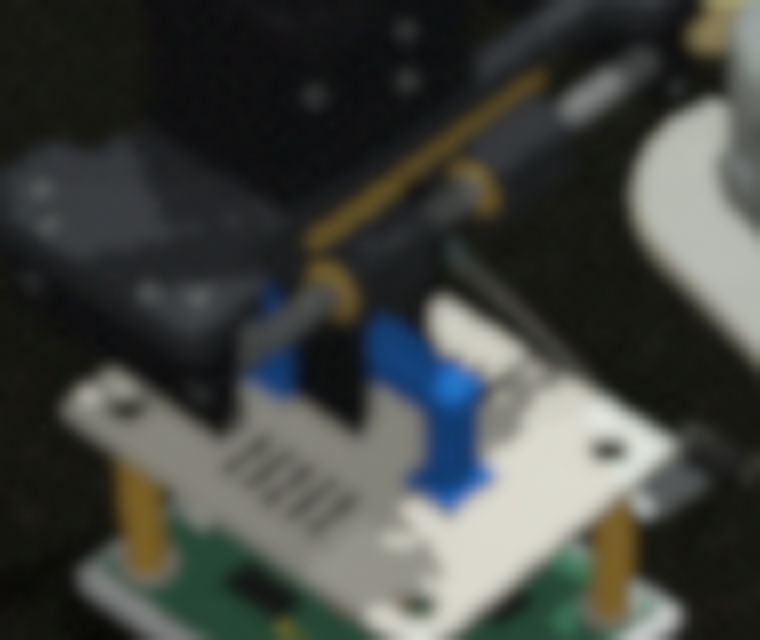

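View pics/top10.png

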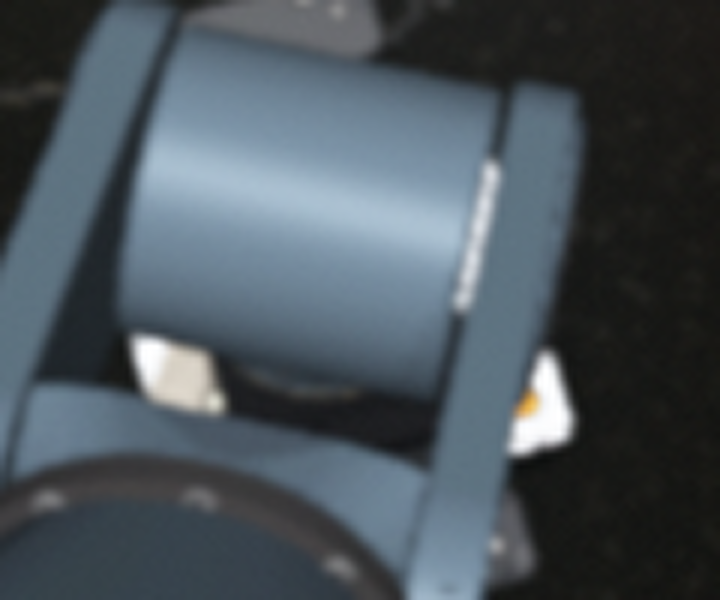

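```bash
python3 - <<'E'
from fit import *
c=dict(np.load("scene10.npz"));t=dict(np.load("top10.npz"))
crop(c,262,232,20,16,30,"pics/hl.png");crop(c,322,238,20,16,30,"pics/hr.png");crop(c,296,256,24,20,30,"pics/hb.png")
crop(t,340,268,20,24,25,"pics/tb.png");crop(t,275,265,30,25,25,"pics/tl.png")
E
```

```text
(no output)
```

View pics/hl.png

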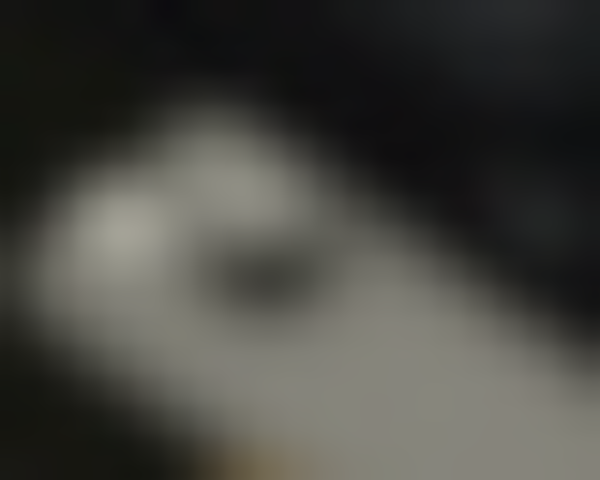

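View pics/hr.png

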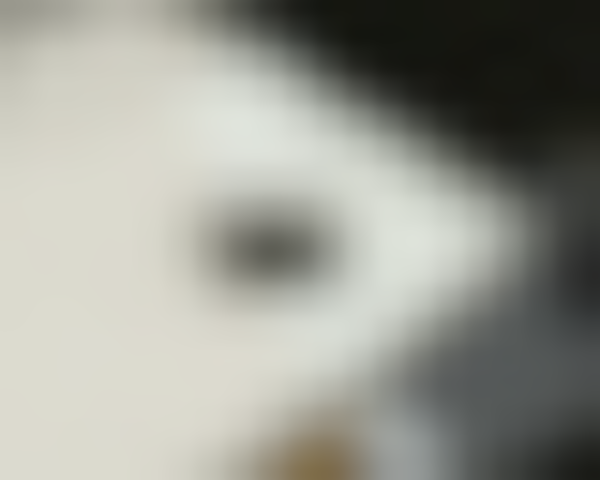

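View pics/hb.png

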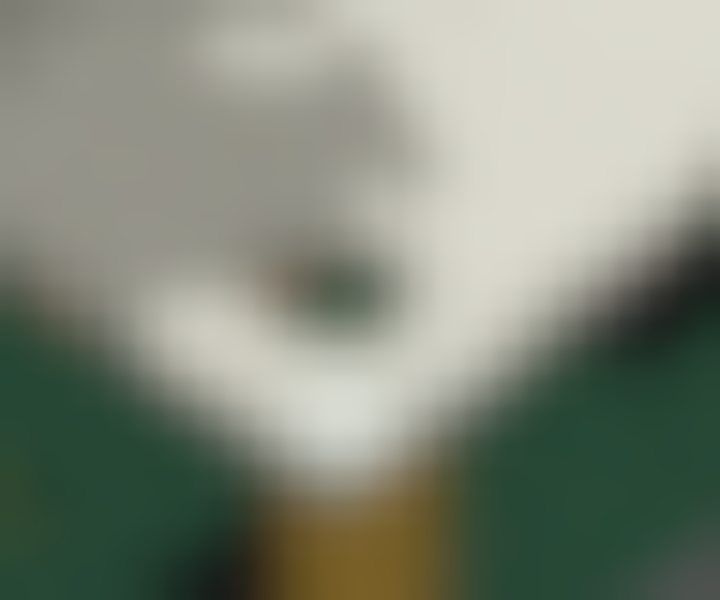

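View pics/tb.png

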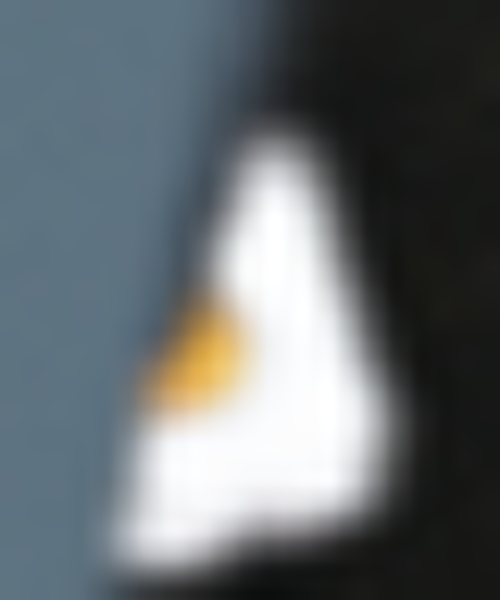

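```bash
python3 - <<'E'
from fit import *
c=dict(np.load("scene10.npz"));t=dict(np.load("top10.npz"))
px=np.vstack([up([[265,280]],262,232,30),up([[270,248]],322,238,30),up([[330,290]],296,256,30)])
for zu in(.068,.070,.072,.074):
    z=zu+.003
    x,r=fit([(c,px,[[-.038,.054,z],[.038,-.054,z],[-.038,-.054,z]])],[.53,-.01,.26]); print(zu,x.round(4),r.round(2).tolist())
# diag distance for height
for zu in(.066,.070,.074):
    q=at_z(c,px,zu+.003); print(zu,np.linalg.norm(q[0]-q[1]),np.linalg.norm(q[0]-q[2]),np.linalg.norm(q[1]-q[2]), (q[0]+q[1])[:2]/2)
# top: expected corner -x-y & edges
p=up([[526,403]],260,215,6); print("top hole",at_z(t,p,.073))
C=np.array([[-.05,-.066],[ -.038,-.054]]);
a=.2665;R=np.array([[np.cos(a),-np.sin(a)],[np.sin(a),np.cos(a)]])
w=C@R.T+[.529,-.0107]; print("pred top corner/thread px in tb crop",(proj(t,np.c_[w,[.074,.060]])-[340,268]+.5)*25-.5)
w2=w[1:]; print("hole px",(proj(t,np.c_[w2,[.074]])-[340,268]+.5)*25-.5)
E
```

```text
0.068 [ 0.5303 -0.0081  0.2737] [[-0.02, -0.14], [-0.14, 0.04], [0.15, 0.1]]
0.07 [ 0.5294 -0.0097  0.2734] [[-0.09, -0.18], [-0.07, 0.03], [0.16, 0.13]]
0.072 [ 0.5284 -0.0113  0.2731] [[-0.17, -0.21], [0.0, 0.02], [0.16, 0.16]]
0.074 [ 0.5275 -0.013   0.2728] [[-0.24, -0.25], [0.07, 0.01], [0.16, 0.2]]
0.066 0.13255455021354942 0.10750652479798194 0.07649210963392265 [ 0.53135527 -0.0066336 ]
0.07 0.13190083710282094 0.10697633986931636 0.0761148770541703 [ 0.52940013 -0.01001293]
0.074 0.1312471239920926 0.10644615494065049 0.07573764447441801 [ 0.52744498 -0.01339226]
top hole [[ 0.50517584 -0.07309663  0.073     ]]
pred top corner/thread px in tb crop [[375.38148406 440.31903102]
 [183.1972272  349.79678086]]
hole px [[189.76089257 337.66173544]]
```

```bash
cat > ov.py <<'E'
from fit import *
def rot(L,x,y,a): L=np.array(L,float); return np.c_[x+np.cos(a)*L[:,0]-np.sin(a)*L[:,1],y+np.sin(a)*L[:,0]+np.cos(a)*L[:,1],L[:,2]]
A=np.linspace(0,2*np.pi,60)
def circ(x,y,r,z): return np.c_[x+r*np.cos(A),y+r*np.sin(A),0*A+z]
def rect(a,b,z,r=.004): return np.array([[a,b,z],[-a,b,z],[-a,-b,z],[a,-b,z],[a,b,z]])
def overlay(c,box,s,car,cov,zu,name):
    x,y,w,h=box; im=cv2.resize(c["img"][y:y+h,x:x+w],None,fx=s,fy=s,interpolation=cv2.INTER_CUBIC)
    def dr(P,col):
        q=(proj(c,P)-[x,y]+.5)*s-.5; cv2.polylines(im,[np.int32(np.round(q*8))],False,col,1,cv2.LINE_AA,3)
    for sx in(1,-1):
        for sy in(1,-1):
            dr(rot(circ(sx*.038,sy*.054,.006,.06),*car),(0,0,255)); dr(rot(circ(sx*.038,sy*.054,.006,zu+.004),*cov),(255,0,0)); dr(rot(circ(sx*.038,sy*.054,.006,zu),*cov),(255,200,0))
    dr(rot(rect(.052,.068,.008),*car),(0,0,255)); dr(rot(rect(.05,.066,zu+.004),*cov),(255,0,0))
    cv2.imwrite(name,im)
E
python3 - <<'E'
from ov import *
c=dict(np.load("scene10.npz"));t=dict(np.load("top10.npz"))
overlay(t,(275,225,90,75),8,(.529,-.0107,.2668),(.529,-.0107,.2668),.0716,"pics/ovt.png")
overlay(c,(258,215,95,80),8,(.5307,-.0119,.2656),(.5307,-.0119,.2656),.0716,"pics/ovs.png")
E
```

```text
(no output)
```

View pics/ovt.png

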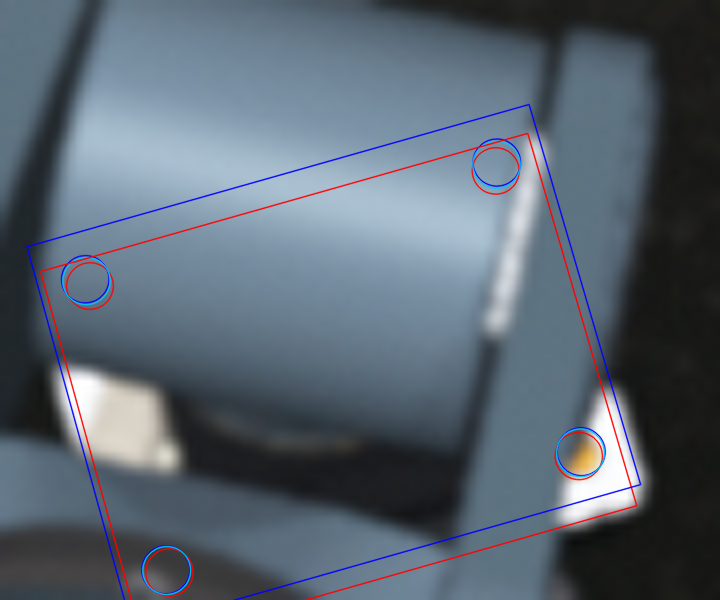

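View pics/ovs.png

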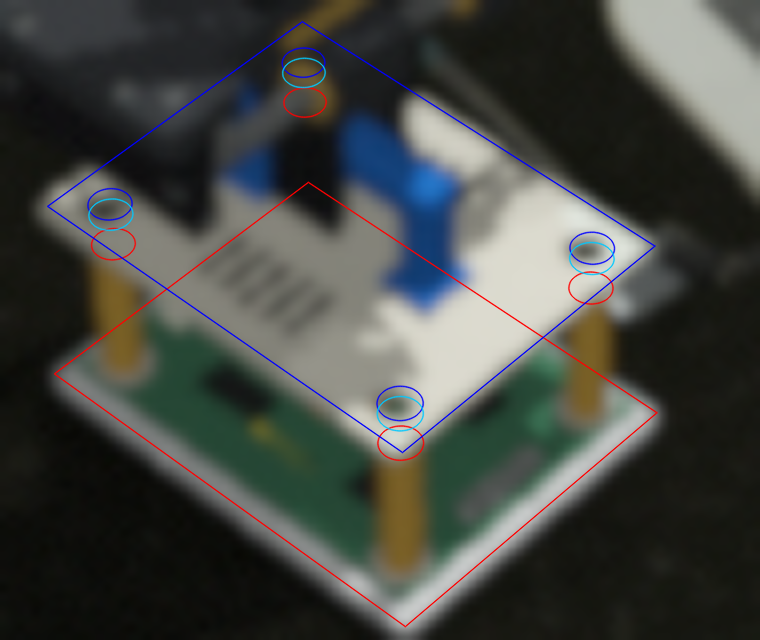

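Predicted and seen outlines agree to about 1–1.5 mm: the holes sit slightly left in both views, and the top view shows brass through the hole at (585,453). I make one small correction.

Call:
step_arm([
  {"dx": -0.0007,"dy": 0.0002,"dz": 0.0005,"rx": 0,"ry": 0,"rz": 0},
  {"dx": -0.0014,"dy": 0.0004,"dz": 0.001,"rx": 0,"ry": 0,"rz": 0},
  {"dx": -0.0014,"dy": 0.0004,"dz": 0.001,"rx": 0,"ry": 0,"rz": 0},
  {"dx": -0.0014,"dy": 0.0004,"dz": 0.001,"rx": 0,"ry": 0,"rz": 0},
  {"dx": -0.0014,"dy": 0.0004,"dz": 0.001,"rx": 0,"ry": 0,"rz": 0},
])

```text
time: 14.02
position: [0.5305, -0.0118, 0.1075]
tool_rot: [0.607, 0.795, -0.0, -0.001]
ft_force: [0.5, -0.7, -3.2]
grip_width: 0.0135
```

```bash
python3 plan.py .5303 -.0117 .107 15.3; python3 - <<'E'
from ov import *
from rig import viewer
c=viewer.camera("scene");t=viewer.camera("top")
np.savez("scene11.npz",**c); np.savez("top11.npz",**t)
overlay(t,(275,225,90,75),8,(.529,-.0107,.2668),(.529,-.0107,.2668),.0708,"pics/ovt2.png")
overlay(c,(258,215,95,80),8,(.5307,-.0119,.2656),(.5307,-.0119,.2656),.0708,"pics/ovs2.png")
E
```

```text
t 14.03 pos [ 0.5305 -0.0118  0.1075] jaw 15.3 w 0.0135 F [ 0.5 -0.7 -3.2] q6 -0.5
d mm [ 0.1 -0.2  0.5] r deg [-0.09 -0.07  0.01]
```

View pics/ovt2.png

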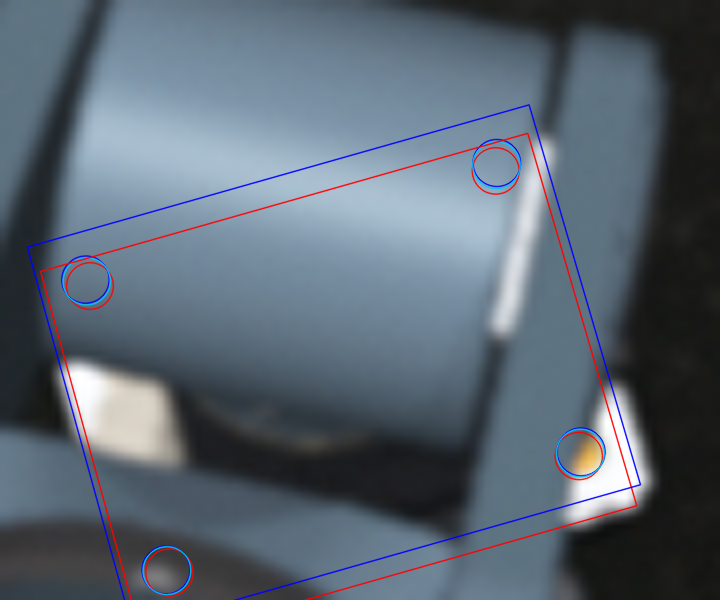

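View pics/ovs2.png

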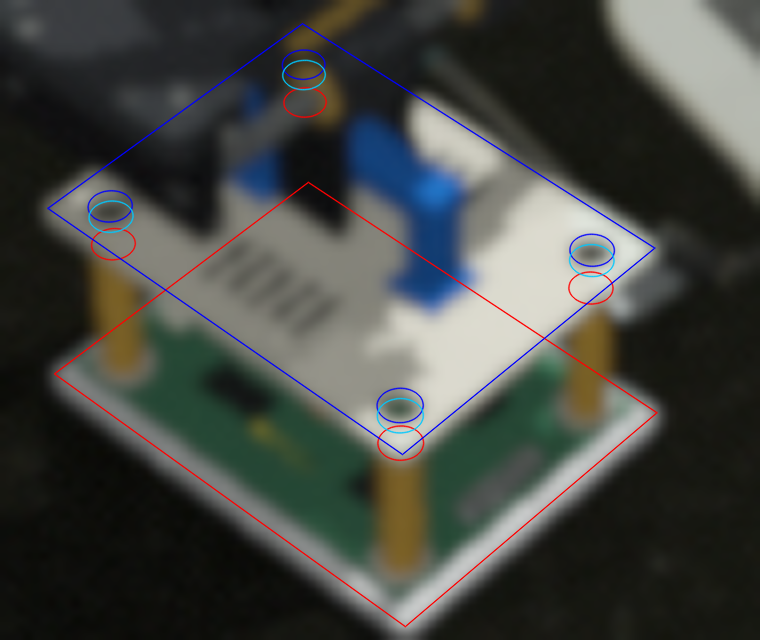

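Both overlays match: the scene holes fall in the predicted circles at (110,212), (591,254) and (400,410), and the top hole at (585,453) shows brass. I hand in.

```bash
python3 - <<'E'
from rig import robot,telemetry
import numpy as np
o=telemetry.get_obs();print(o["position"],o["grip_width"],np.abs(o["joint_velocities"]).max())
print(robot.hand_in())
E
```

```text
[ 0.53052042 -0.01173606  0.10749399] 0.013524145055212565 0.001442566575409375
the job is handed in; nothing more can be done
None
```

The orange spacer nearest the base is on the pin, down on the board and let go. The white cover is held level above the pillars with its holes over the threads. I handed in at about 14 s of the 53 s; no verdict is reported.

**Spacer:** it met the board with about 5 N before I released it. Pictures from both cameras afterwards, before the cover hid it, showed it upright and centred on the pin.

**Cover:**
- **Height:** I put its underside about 11 mm above the pillar tops. That figure comes from the arm pose and the height at which I gripped the handle.
- **Alignment:** the three corner holes visible in the scene view sit where the outline drawn from the carrier's pose puts them, to within about 0.5 mm. The fourth was hidden in both views.
- **Grip:** the tool was within 0.1° of vertical, at rest, with the handle gripped at 35 N (13.5 mm opening).

**What disagreed:** the two cameras differ by about 1.8 mm in x, so I compared cover and carrier within each camera's own picture. In the top view the arm hides most of the plate. The part visible there looked about 1 mm to the right after the last correction, still inside the 4 mm tolerance.

I kept clear of the other things on the desk, but took no full picture at the end to check them.

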